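# Separator over the first layer, next block on top

### The job

In the wooden stacking stand, slide the aluminium separator sheet forward over the two small wood blocks until it is fully home against the back stop. Then start the next layer: take the third small block of the same kind from the bench and lay it flat on the middle of the sheet, lengthwise like the blocks below. Leave the blocks below and the other things on the bench where they are.

Things in the scene. Friction and masses are not known exactly. Their poses are not given: they have to be found in the camera images.
- stand: Wooden stacking stand, fixed, 172 (x) x 104 (y) x 46 mm. Origin: centre of its underside. +x runs from the loading ledge to the back stop. Ledge: x -86 to -8 mm, top at z 34 mm. Bay with the lower blocks: x -8 to +76 mm, floor at 10 mm. Stop face at x +76 mm, top at 46 mm. Side guides: inner faces at y +-42 mm, 10 mm thick, top at 42 mm, full length; the -x end is open above the ledge.
- seat (a point): Point fixed in the stand at x +31.5, y 0, z 37 mm: on top of the separator sheet once it is home, in the middle of its flat part. Axes as the stand's. The loose block belongs centred on this point, its long axis along the stand's x.
- sheet: Aluminium separator sheet, 92 (x) x 80 (y) x 3 mm, about 0.1 kg, loose; along its -x edge an upturned lip 3 mm thick, 80 mm wide, top 18 mm above the underside. Origin: centre of its underside. It starts on the ledge between the guides, x axis along the stand's. Fully home, front edge on the stop, its origin is at stand x +30 mm; its near end still rests on the ledge.
- sheet_lip (a point): Middle of the sheet's upturned lip, 10 mm above the sheet's underside; axes as the sheet's. The face to push is on its -x side, 1.5 mm from this point.
- block_center (a point): Centre (half-way up) of the loose maple block, 30 (x) x 62 (y) x 22 mm, about 0.03 kg, lying flat on the bench. Axes as the block's: y is its long axis. Grip it across its 30 mm width.
- block: The same loose maple block; origin at the centre of its underside, y its long axis.
- lower_block_1: Lower block in the bay, same kind as the loose one (30 x 62 x 22 mm), its long axis y along the stand's x, loose, its top about 1.5 mm below the ledge. Origin at the centre of its underside.
- lower_block_2: The other lower block, beside the first, alike.
- sand_block: Brown sanding block, 39 x 72 x 27 mm, wider, taller and darker than the loose block; a bystander. Origin at the centre of its underside.
- long_strip: Long thin wooden strip, 32 x 105 x 16 mm; a bystander. Origin at the centre of its underside.
- glue_bottle: White glue bottle with an orange tip, 49 x 49 x 156 mm; a bystander. Origin at the centre of its underside.
Not all that is in view belongs to the job. Leave any orange or turquoise look-alike of the lower_block_1 alone.

How it is judged (in metres and radians):
On the way:
1. the sheet is home against the back stop, lying over the lower blocks, before the loose block is put on it (x of sheet in the frame of stand between 0.024 and 0.036 m and angle between sheet's own z axis and vertical below 0.06 rad and z of sheet in the frame of stand between 0.0295 and 0.0375 m and contact force between block and sheet below 0.01 N), for 0.2 s.
At the end, for the whole second after the job is handed in: Sheet flat over the lower blocks, within 6 mm of fully home against the stop; loose block flat on it, lengthwise within 0.25 rad, centre within 14 mm along and 20 mm across of the seat point; lower blocks flat, moved under 25 mm; block and sheet at rest (x of sheet in the frame of stand between 0.024 and 0.036 m and angle between sheet's own z axis and vertical below 0.06 rad and z of sheet in the frame of stand between 0.0295 and 0.0375 m and y of block_center in the frame of seat between -0.02 and 0.02 m and x of block_center in the frame of seat between -0.014 and 0.014 m and z of block_center in the frame of seat between 0.0055 and 0.0155 m and angle between the y axis of block and the x axis of stand, either way round below 0.25 rad and contact force between block and sheet above 0.05 N and angle between each of lower_block_1, lower_block_2's own z axis and vertical below 0.05 rad and distance of each of lower_block_1, lower_block_2 from where it was at the start of the episode below 0.025 m and linear speed of each of block, sheet below 0.02 m/s); the robot touches nothing.
It fails at once if a bystander is moved more than 40 mm (distance of any of sand_block, long_strip, glue_bottle from where it was at the start of the episode above 0.04 m).
It also fails if it takes over 56 s, if anything falls off the work surface, if the arm or the gripper's body presses on something with over 40 N, if the wrist force passes 120 N, or if a joint passes its speed limit or range.

### The arm

A 7-joint arm with a two-finger parallel gripper is mounted at the origin on the work surface; the furniture and walls round the work are solid. World frame = base frame: x ahead of the robot, y to its left, z up, the work surface at z = 0. Lengths are in mm, angles in rad, forces in N, time in s.
With the tool pointing down it reaches from about 425 to 825 mm from the base axis. Payload 3.6 kg.
Tool frame: the origin (TCP) lies at the very end of the fingers, on their centre line; the grasp point (between the pads) lies 19 mm behind it (manip.grasp_offset is the distance from the TCP to the grasp point, in mm); z points along the fingers, y is the direction in which the jaws open and shut (so a half turn about z gives the same grasp; the last joint's range is limited). The gripper opens to 85 mm and grips with 20 to 120 N. Pads are 22 mm wide; open, the fingers measure 114 mm over their backs; the gripper's body (76 mm by 85 mm) begins 54 mm behind the grasp point. The pads swing forward as they close: fully open they stand 13 mm farther back than shut.
Start: joints at [1.087, 0.615, -0.013, 1.423, 0.008, 1.103, -0.04], TCP at [286.707, -583.32, 231.297] pointing down, gripper open.
Joint ranges: [-3.12, 3.12], [-0.3, 2.06], [-1.34, 1.32], [0.26, 2.42], [-1.36, 4.5], [0.01, 1.98], [-2.84, 2.84]. Speed limits (rad/s): [2.79, 2.79, 3.14, 3.14, 3.14, 3.14, 3.14].

### API

Orientations are given as a 3x3 rotation matrix whose columns are the frame's x, y, z axes.
In Python, from rig import manip, vision, boxes_of, regions_of, pinpoint gives the robot as it stands.
- The arm moves only by the shell command python3 -m pendant 'ROWS' [FORCE]. ROWS is JSON, a list of rows, each a list of 3 entries, a list of its own where there are three numbers: the opening, from -1 (shut) to 1 (fully open), so that 0 is half open, then the shift along the tool's x, y, z in m, then the turn, a rotation vector about the tool's x, y, z in rad. A call has 1 to 20 rows; each row is the pose to reach, as a shift and turn from the pose commanded when the call began, along the tool's axes at that moment; what a row does not reach only later rows make up. A row lasts 1/12 s, in which the tool goes at most 41.7 mm and 7.16 degrees, less where a joint would pass 70% of its speed; a pose out of reach is approached as far as the arm can. A call with a gripper value outside its range is refused whole. The fingers move at their own pace and stop on an object; FORCE is the grip in N (left out, the last holds). Time passes only in rows, so rows that repeat a pose let the fingers close. It gives the time, the measured TCP pose, the force and the opening at its end, in the units of the state.
- manip.get_obs(): the state, without advancing time (a new reading comes with each control period).
- vision.camera(name): name is "scene" or "top" or "wrist"; returns a dict with "color" (420x560x3 uint8, red, green, blue), "fx", "fy", "cx", "cy" (pixels), "rvec" (rotation vector, rad) and "tvec" (3), from world to camera coordinates, as OpenCV has them. Camera axes: x right, y down, z forward; pixel columns grow to the right and rows downward; lengths in mm; the calibration is good to about 2 mm. A picture is of the moment at which its call begins. There is no depth.
- manip.finish_job(): hands the job in, once; it reports no verdict.
Trained networks look in the newest picture that a camera, given by its name, has taken for a name from the list of things; names that differ only in an ending like _2 or _b are one class to them, and where a whole thing is asked for, a point or a joint stands for the part that bears it (a point fixed in the world has none). Each returns a list of dicts, best first, with "p" (0 to 1); they miss things now and then, are a little off and sometimes report something else, mostly with a low value. They report only what shows in the picture. A call takes as long as a camera call. They do not tell look-alikes from the thing itself.
- boxes_of(camera, query): "extent" ([left, top, right, bottom] in pixels, round what is visible of it).
- regions_of(camera, query): "pixels" (420x560 bool, what is visible of it) and "extent" ([left, top, right, bottom] in pixels, round what is visible of it).
- pinpoint(camera, query): "pixel" ([column, row] in pixels: a listed point, or the origin of a listed thing).
The state is a dict: "time_s": time; "joints": joint angles; "joint_velocities": joint speeds; "joint_efforts": joint torques, N m; "ee_pos": TCP position; "orientation": TCP orientation; "force": force on the tool from outside, world axes, zero at the start; "torque": the same for the moment, N m; "finger_gap": opening from 0.0 (shut) to 1.0 (fully open).
Only numpy, scipy, OpenCV 4.12 (cv2) and the standard library are available. Lean on these libraries where they do the work, as an engineer would, in place of code of your own. Each camera call takes 0.05 s, during which the arm holds its last target.

## Working session

There is one attempt and no reset: what is moved stays moved. The work goes in short steps, Python scripts to look and compute and a shell command to move; the robot and the scene stay as the last step left them, time stands still between calls to the robot, and variables do not carry over. Pictures are saved under pics/ and viewed, and the job is handed in when it is done.

```bash
mkdir -p pics; ls; python3 - <<'E'
from rig import manip, vision, boxes_of, regions_of, pinpoint
import cv2
print(manip.get_obs())
for n in ["scene","top","wrist"]:
    c=vision.camera(n)
    cv2.imwrite(f"pics/{n}0.png",c["color"][:,:,::-1])
    print(n,{k:v for k,v in c.items() if k!="color"})
    for q in ["stand","seat","sheet","sheet_lip","block","block_center","lower_block_1","sand_block","long_strip","glue_bottle"]:
        try:
            b=[([round(float(x)) for x in d["extent"]],round(d["p"],2)) for d in boxes_of(n,q)[:4]]
        except Exception as e: b=str(e)
        try:
            p=[([round(float(x),1) for x in d["pixel"]],round(d["p"],2)) for d in pinpoint(n,q)[:4]]
        except Exception as e: p=str(e)
        print(n,q,b,p)
E
```

```text
pics
{'time_s': 0.0, 'joints': array([ 1.08751197,  0.61594275, -0.01261418,  1.42495106,  0.00811928,
        1.10339657, -0.04039984]), 'joint_velocities': array([-1.36401962e-03, -1.07888465e-03, -2.92836367e-04,  1.48935389e-03,
       -2.94777401e-05, -1.48247564e-04, -2.38363497e-03]), 'joint_efforts': array([-2.41503285e-04, -4.69216990e+01,  2.58232802e-01, -1.71033043e+01,
        9.66430816e-03,  9.52756440e-03, -1.73994459e-05]), 'ee_pos': array([ 286.3459203 , -582.6505605 ,  230.10561549]), 'orientation': array([[ 8.97442775e-01,  4.41129207e-01, -1.21969455e-03],
       [ 4.41130890e-01, -8.97439702e-01,  2.34942899e-03],
       [-5.82005661e-05, -2.64652302e-03, -9.99996496e-01]]), 'force': array([-0.23833815, -0.06937469,  0.3599393 ]), 'torque': array([-0.02819047,  0.006667  ,  0.01633667]), 'finger_gap': 1.0013548334880582}
scene {'fx': 397.9682554987724, 'fy': 397.9682554987724, 'cx': 282.75145088352065, 'cy': 207.19866090293587, 'rvec': array([ 1.07222023, -2.34503918,  1.06266043]), 'tvec': array([ 340.0980184 ,  236.23577183, 1048.48147954])}
scene stand [([174
[... 1928 characters left out ...]
([203.7, 209.1], 0.53), ([200.1, 265.6], 0.47)]
top sand_block [([372, 233, 396, 248], 0.66)] [([383.2, 237.7], 0.59)]
top long_strip [([392, 208, 425, 234], 0.73)] [([406.9, 218.6], 0.71)]
top glue_bottle [([309, 152, 324, 171], 0.48)] [([314.3, 164.2], 0.78)]
wrist {'fx': 321.5125202408533, 'fy': 321.5125202408533, 'cx': 278.3565029987277, 'cy': 210.3587423375624, 'rvec': array([-2.41896634,  1.50676379,  0.25054356]), 'tvec': array([-650.13244918,  -41.94534315,  379.58519288])}
wrist stand [] []
wrist seat [] []
wrist sheet [] []
wrist sheet_lip [] []
wrist block [] []
wrist block_center [] []
wrist lower_block_1 [] []
wrist sand_block [] []
wrist long_strip [] []
wrist glue_bottle [] []
```

View pics/scene0.png

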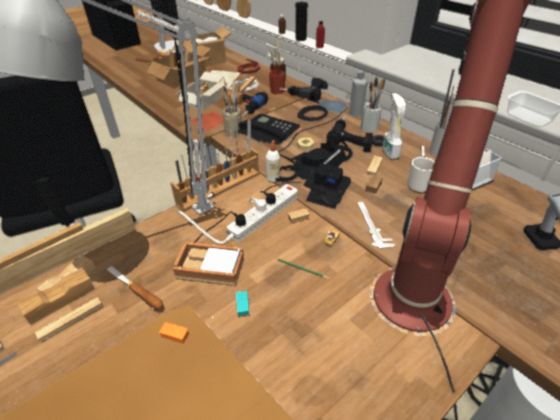

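View pics/top0.png

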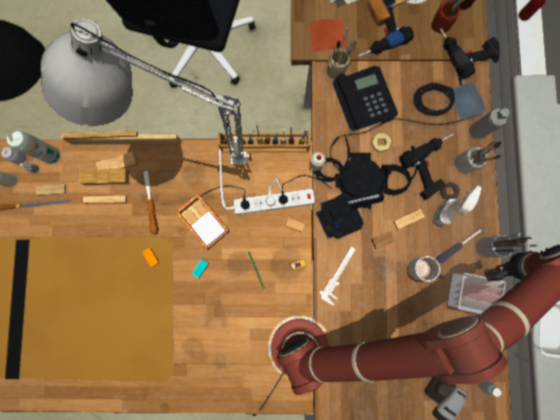

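```bash
cat > h.py <<'E'
from rig import manip, vision, boxes_of, regions_of, pinpoint
import cv2, numpy as np
def cam(n):
    c=vision.camera(n); c["R"]=cv2.Rodrigues(np.array(c["rvec"]))[0]; c["K"]=np.array([[c["fx"],0,c["cx"]],[0,c["fy"],c["cy"]],[0,0,1]]);return c
def back(c,px,z):
    d=c["R"].T@np.linalg.inv(c["K"])@np.array([px[0],px[1],1.]); o=-c["R"].T@np.array(c["tvec"]); return o+d*(z-o[2])/d[2]
def proj(c,P):
    return cv2.projectPoints(np.array(P,float).reshape(-1,1,3),np.array(c["rvec"]),np.array(c["tvec"]),c["K"],None)[0].reshape(-1,2)
E
python3 - <<'E'
from h import *
for n,q in [("top",{"sheet_lip":(215.2,237.9,44),"stand":(204.2,221.9,0),"seat":(192.5,213.1,37),"bc":(296.2,222.7,11),"block_cropbox":(295,224,22),"lb1":(191.8,216.7,10),"lb2":(203.7,209.1,10),"sand":(383.2,237.7,0),"strip":(407,218.6,0),"glue":(314.3,164.2,0),"cand145":(152.3,258.5,0),"cand200":(200,265.6,0)}),
 ("scene",{"sheet_lip":(233.1,262,44),"stand":(209,266.1,0),"seat":(198,254.2,37),"bc":(298.9,213.1,11),"b":(299.1,218.6,0),"sand":(373.4,189.1,0),"strip":(374.6,169.6,0)})]:
    c=cam(n)
    for k,v in q.items(): print(n,k,back(c,v[:2],v[2]).round(1))
    im=c["color"][:,:,::-1]
    if n=="top": cr=im[185:285,130:310]; 
    else: cr=im[195:350,150:320]
    cv2.imwrite(f"pics/{n}crop.png",cv2.resize(cr,None,fx=4 if n=="top" else 3.8,fy=4 if n=="top" else 3.8,interpolation=cv2.INTER_CUBIC))
E
```

```text
top sheet_lip [374.8 293.3  44. ]
top stand [435.  341.4   0. ]
top seat [462.7 376.8  37. ]
top bc [431.8   9.2  11. ]
top block_cropbox [426.2  13.8  22. ]
top lb1 [452.8 384.7  10. ]
top lb2 [480.4 342.5  10. ]
top sand [ 379.7 -301.8    0. ]
top strip [ 448.5 -388.9    0. ]
top glue [648.1 -58.    0. ]
top cand145 [302.9 524.8   0. ]
top cand200 [278.3 352.6   0. ]
scene sheet_lip [374.3 304.9  44. ]
scene stand [440.8 346.3   0. ]
scene seat [468.1 359.6  37. ]
scene bc [430.4   9.7  11. ]
scene b [419.4  18.6   0. ]
scene sand [ 360.8 -280.     0. ]
scene strip [ 433.  -374.2    0. ]
```

View pics/topcrop.png

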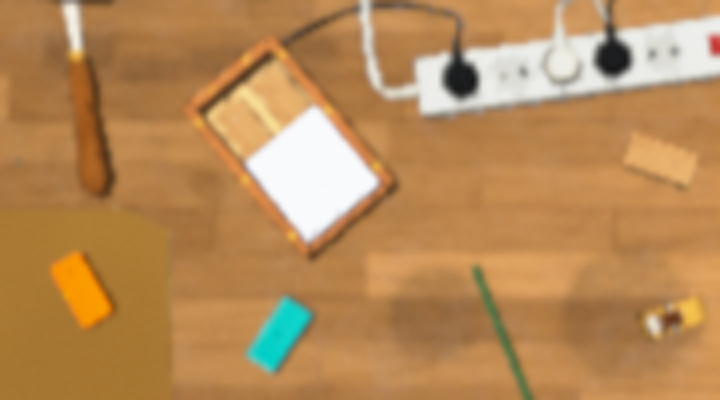

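View pics/scenecrop.png

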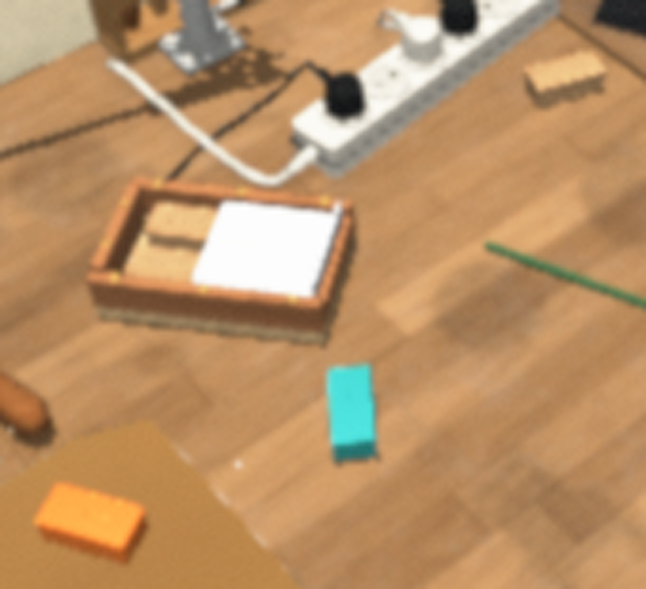

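The top view shows the stand centred at about (204,222) with the white sheet on its lower-right ledge. There are five wood-block candidates:
- Pale block at (295,224): plain maple, about 30x62 mm, so it fits the loose block.
- (410,218): the long strip.
- (384,240): the dark sanding block.
- (151,257) orange and (200,268) turquoise: look-alikes to leave alone.

Next I'll fit the poses and zoom in on the pale block.

```bash
cat > fit.py <<'E'
from h import *
from scipy.optimize import minimize
def boxc(p,sx,sy,z0,z1,xo=0):
    x,y,t=p; R=np.array([[np.cos(t),-np.sin(t)],[np.sin(t),np.cos(t)]])
    return np.array([[*(R@[a*sx/2+xo,b*sy/2]+[x,y]),z] for a in(-1,1) for b in(-1,1) for z in(z0,z1)])
def sil(c,pts,S=4):
    m=np.zeros((420*S,560*S),np.uint8); q=proj(c,pts)
    h=cv2.convexHull(((q+0.5)*S).astype(np.float32)); cv2.fillConvexPoly(m,(h*16).astype(np.int32),1,shift=4)
    return cv2.resize(m.astype(np.float32),(560,420),interpolation=cv2.INTER_AREA)
def fitmasks(cms,p0,sx,sy,z0,z1,xo=0):
    def cost(p):
        p=[p[0],p[1],p[2]/100]; s=0
        for c,m in cms:
            a=sil(c,boxc(p,sx,sy,z0,z1,xo)); s+=1-np.minimum(a,m).sum()/np.maximum(a,m).sum()
        return s
    best=None
    x0=[p0[0],p0[1],p0[2]*100]
    r=minimize(cost,x0,method="Nelder-Mead",options=dict(initial_simplex=[x0,[x0[0]+12,x0[1],x0[2]],[x0[0],x0[1]+12,x0[2]],[x0[0],x0[1],x0[2]+20]],xatol=.05,fatol=1e-4,maxiter=150))
    return np.r_[r.x[:2],r.x[2]/100],r.fun
E
python3 - <<'E'
from fit import *
C={}
print(manip.get_obs()["time_s"])
M={}
for n in ["top","scene"]:
    C[n]=cam(n)
    for q in ["stand","block"]:
        r=regions_of(n,q)
        print(n,q,[(np.round(d["extent"]),round(d["p"],2),int(d["pixels"].sum())) for d in r[:3]])
        M[n,q]=r
np.save("m.npy",np.array([C,M],dtype=object),allow_pickle=True)
print(manip.get_obs()["time_s"])
pts=[back(C["top"],p,z)[:2] for p,z in [((197.5,194.2),46),((177,211.7),46),((229.2,231.2),42),((207.7,249.2),42)]]
print(np.round(pts,1))
E
```

```text
3.25
top stand []
top block [(array([284., 219., 305., 234.]), 0.67, 147)]
scene stand [(array([172., 242., 242., 285.]), 0.69, 1381)]
scene block [(array([289., 210., 308., 221.]), 0.47, 214)]
3.55
[[529.  359. ]
 [466.6 429.8]
 [398.5 244.9]
 [335.5 319. ]]
```

```bash
python3 - <<'E'
from fit import *
C,M=np.load("m.npy",allow_pickle=True)
p,f=fitmasks([(C["scene"],M["scene","stand"][0]["pixels"].astype(np.float32))],[435,340,.71],172,104,0,44)
print("stand scene",p.round(3),f)
for ns in (["top"],["scene"],["top","scene"]):
    p,f=fitmasks([(C[n],M[n,"block"][0]["pixels"].astype(np.float32)) for n in ns],[428,12,-.3],30,62,0,22)
    p2,f2=fitmasks([(C[n],M[n,"block"][0]["pixels"].astype(np.float32)) for n in ns],[428,12,.3],30,62,0,22)
    print("block",ns,p.round(3),f,p2.round(3),f2)
# overlays
im=cv2.resize(C["top"]["color"][180:260,165:325,::-1],None,fx=5,fy=5,interpolation=cv2.INTER_CUBIC)
def dr(pts,col):
    q=(proj(C["top"],pts)-[165,180]+.5)*5
    cv2.polylines(im,[cv2.convexHull(q.astype(np.int32))],True,col,1)
st=[435,340,.71]
dr(boxc(st,172,104,0,44),(0,255,0)); dr(boxc(p if f<f2 else p2,30,62,0,22),(255,0,0))
cv2.imwrite("pics/ov.png",im)
im=cv2.resize(C["scene"]["color"][195:295,165:325,::-1],None,fx=5,fy=5,interpolation=cv2.INTER_CUBIC)
def dr(pts,col):
    q=(proj(C["scene"],pts)-[165,195]+.5)*5
    cv2.polylines(im,[cv2.convexHull(q.astype(np.int32))],True,col,1)
dr(boxc(st,172,104,0,44),(0,255,0)); dr(boxc(p if f<f2 else p2,30,62,0,22),(255,0,0))
cv2.imwrite("pics/ov2.png",im)
E
```

```text
stand scene [435.502 347.027   0.705] 0.4577452540397644
block ['top'] [ 4.25727e+02  1.55070e+01 -2.84000e-01] 0.11021816730499268 [ 4.2586e+02  1.5314e+01 -3.1100e-01] 0.10770410299301147
block ['scene'] [ 4.24294e+02  1.95490e+01 -2.62000e-01] 0.10509723424911499 [ 4.24686e+02  1.83400e+01 -3.14000e-01] 0.10547077655792236
block ['top', 'scene'] [ 4.25507e+02  1.65570e+01 -2.83000e-01] 0.26205360889434814 [ 4.2554e+02  1.6486e+01 -2.8100e-01] 0.2604371905326843
```

View pics/ov.png

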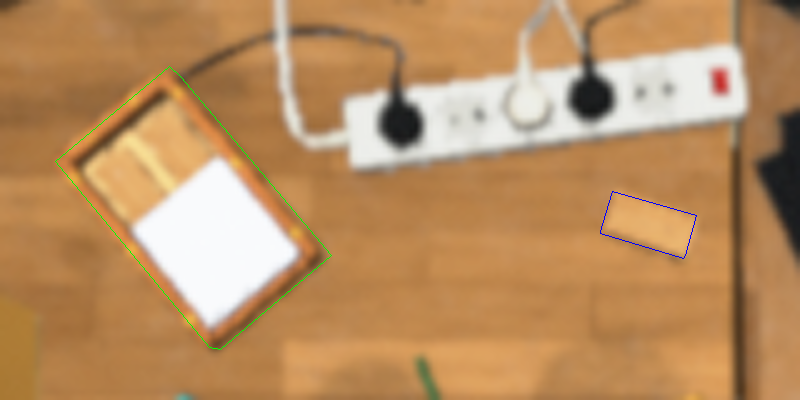

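View pics/ov2.png

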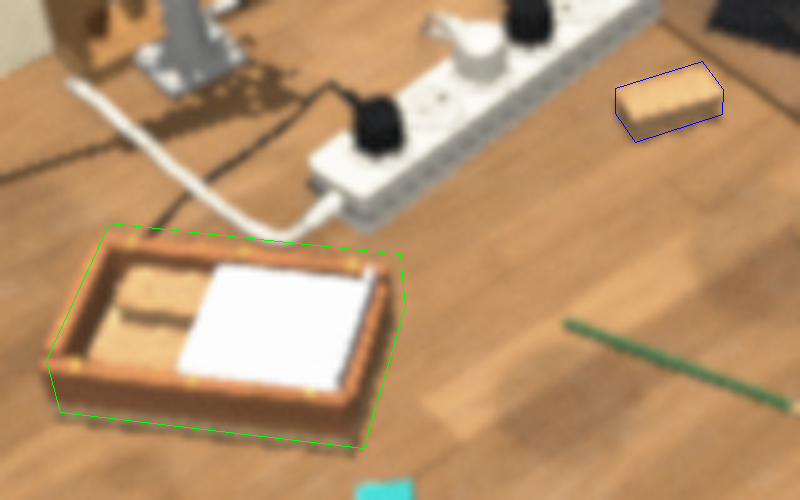

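Fits so far: stand at about (435,340), yaw 0.71. Block at (425,16), yaw -0.28, and the overlay hugs the pale maple block, so that is the loose one. Next I'll write a move helper that prints numbers only and work out where the wrist camera sits.

```bash
cat > mv.py <<'E'
from h import *
from scipy.spatial.transform import Rotation as Ro
import sys
# usage: mv.py x y z yaw_of_tool_x  -> shift in m & rotvec from current measured pose
def down(yaw): 
    c,s=np.cos(yaw),np.sin(yaw); return np.array([[c,s,0],[s,-c,0],[0,0,-1.]])
def to(x,y,z,yaw):
    o=manip.get_obs(); R=o["orientation"]; 
    return (R.T@(np.array([x,y,z])-o["ee_pos"])/1000).round(4), Ro.from_matrix(R.T@down(yaw)).as_rotvec().round(3)
if __name__=="__main__":
    o=manip.get_obs(); print("t",o["time_s"],"p",o["ee_pos"].round(1),"yaw",np.arctan2(o["orientation"][1,0],o["orientation"][0,0]).round(3),"F",o["force"].round(1),"gap",round(o["finger_gap"],3),"q",o["joints"].round(2))
    a=list(map(float,sys.argv[1:]))
    for i in range(0,len(a),4): print(a[i:i+4],*to(*a[i:i+4]))
E
python3 mv.py 480 -150 231 0.457 480 100 231 0.71 400 290 231 0.71
python3 - <<'E'
from h import *
c=cam("wrist"); o=manip.get_obs(); p=-c["R"].T@np.array(c["tvec"]); print("cam in tool",(o["orientation"].T@(p-o["ee_pos"])).round(1),"axes (cols x,y,z of cam in tool)",(o["orientation"].T@c["R"].T).round(2))
E
```

```text
t 3.55 p [ 286.7 -583.3  231.3] yaw 0.457 F [-0.2 -0.1 -0.4] gap 1.0 q [ 1.09  0.61 -0.01  1.42  0.01  1.1  -0.04]
[480.0, -150.0, 231.0, 0.457] [ 0.3646 -0.3036  0.0004] [-0. -0. -0.]
[480.0, 100.0, 231.0, 0.71] [ 4.749e-01 -5.280e-01  4.000e-04] [-0.    -0.    -0.253]
[400.0, 290.0, 231.0, 0.71] [ 4.869e-01 -7.338e-01  4.000e-04] [-0.    -0.    -0.253]
cam in tool [ 8.350e+01 -1.000e-01 -1.418e+02] axes (cols x,y,z of cam in tool) [[-0.   -0.95 -0.32]
 [ 1.   -0.    0.  ]
 [-0.   -0.32  0.95]]
```

```bash
python3 -m pendant '[[1,[0.365,-0.304,0],[0,0,0]],[1,[0.365,-0.304,0],[0,0,0]],[1,[0.365,-0.304,0],[0,0,0]],[1,[0.365,-0.304,0],[0,0,0]],[1,[0.365,-0.304,0],[0,0,0]],[1,[0.365,-0.304,0],[0,0,0]],[1,[0.365,-0.304,0],[0,0,0]],[1,[0.365,-0.304,0],[0,0,0]],[1,[0.365,-0.304,0],[0,0,0]],[1,[0.365,-0.304,0],[0,0,0]],[0,[0.365,-0.304,0],[0,0,0]],[0,[0.475,-0.528,0],[0,0,-0.253]],[0,[0.475,-0.528,0],[0,0,-0.253]],[0,[0.475,-0.528,0],[0,0,-0.253]],[0,[0.475,-0.528,0],[0,0,-0.253]],[0,[0.475,-0.528,0],[0,0,-0.253]],[0,[0.475,-0.528,0],[0,0,-0.253]],[0,[0.475,-0.528,0],[0,0,-0.253]],[0,[0.475,-0.528,0],[0,0,-0.253]]]'; python3 mv.py 450 330 231 0.71; python3 - <<'E'
from h import *
cv2.imwrite("pics/w1.png",cam("wrist")["color"][:,:,::-1])
E
```

```text
time_s: 5.18
ee_pos: [479.7, 106.3, 231.8]
orientation: [[0.752, 0.659, 0.001], [0.659, -0.752, 0.004], [0.003, -0.002, -1.0]]
force: [0.2, 1.2, -0.1]
finger_gap: 0.498
t 5.1833 p [479.7 106.3 231.8] yaw 0.72 F [ 0.2  1.2 -0.1] gap 0.498 q [-0.11  0.38 -0.21  1.87  0.09  0.91 -1.21]
[450.0, 330.0, 231.0, 0.71] [ 0.1251 -0.1878  0.0016] [-0.002 -0.003  0.01 ]
```

View pics/w1.png

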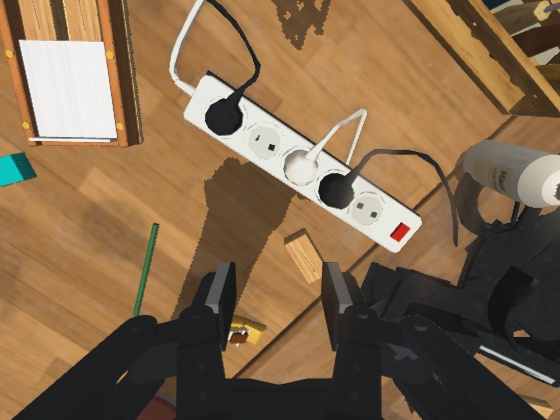

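The wrist view shows the loose block at (303,258), between the jaws and the power strip, and the stand with the sheet at upper left around (70,85). Now moving over the stand.

```bash
python3 -m pendant '[[-0.6,[0.125,-0.188,0.002],[0,0,0.01]],[-0.6,[0.125,-0.188,0.002],[0,0,0.01]],[-0.6,[0.125,-0.188,0.002],[0,0,0.01]],[-0.6,[0.125,-0.188,0.002],[0,0,0.01]],[-0.6,[0.125,-0.188,0.002],[0,0,0.01]],[-0.6,[0.125,-0.188,0.002],[0,0,0.01]],[-0.6,[0.125,-0.188,0.002],[0,0,0.01]],[-0.6,[0.125,-0.188,0.002],[0,0,0.01]]]'; python3 - <<'E'
from h import *
c=cam("wrist")
cv2.imwrite("pics/w2.png",c["color"][:,:,::-1])
for q in ["stand","sheet","lower_block_1","seat","sheet_lip"]:
    print(q,[(np.round(d["pixel"],1),round(d["p"],2)) for d in pinpoint("wrist",q)[:3]])
np.save("w2.npy",np.array([c],dtype=object),allow_pickle=True)
E
```

```text
time_s: 5.9
ee_pos: [452.9, 323.1, 229.0]
orientation: [[0.765, 0.644, 0.0], [0.644, -0.765, -0.002], [-0.001, 0.001, -1.0]]
force: [0.5, 0.3, 0.4]
finger_gap: 0.199
stand [(array([254.6, 175.4]), 0.82)]
sheet [(array([253.7, 211.1]), 0.91)]
lower_block_1 [(array([ 63.8, 155.9]), 0.98), (array([274.1, 147.9]), 0.95), (array([174., 271.]), 0.82)]
seat [(array([253.7, 152.2]), 0.66)]
sheet_lip [(array([255.9, 252.3]), 0.79)]
```

View pics/w2.png

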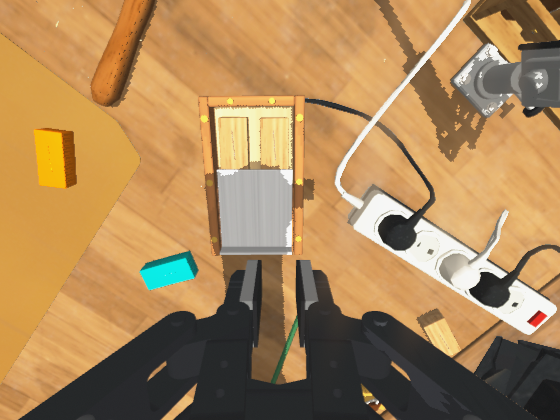

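```bash
python3 - <<'E'
from h import *
c=np.load("w2.npy",allow_pickle=True)[0]
cv2.imwrite("pics/w2c.png",cv2.resize(c["color"][85:270,185:325,::-1],None,fx=4,fy=3.2,interpolation=cv2.INTER_CUBIC))
im=cv2.resize(c["color"][85:270,185:325,::-1],None,fx=4,fy=3.2,interpolation=cv2.INTER_CUBIC)
P=np.array([back(c,p,z)[:2] for p,z in [((199,97),46),((305,95.5),46),((303.5,255),42),((211,257),42)]]);print(P.round(1))
a=(P[0]+P[1])/2;b=(P[2]+P[3])/2;print("len",np.linalg.norm(a-b),"w",np.linalg.norm(P[0]-P[1]),np.linalg.norm(P[2]-P[3]),"ctr",(a+b)/2,"yaw",np.arctan2(*(a-b)[::-1]))
for n,p,z in [("stand",(254.6,175.4),0),("sheet",(253.7,211.1),34),("lip",(255.9,252.3),44),("seat",(253.7,152.2),37)]: print(n,back(c,p,z).round(1))
E
```

```text
[[470.3 436.1]
 [536.3 359.7]
 [407.8 247.4]
 [338.2 326.4]]
len 171.1518153225954 w 100.92191079022987 105.24144456246971 ctr [438.14438607 342.40668566] yaw 0.7056808306791176
stand [434.7 343.8   0. ]
sheet [410.1 322.4  34. ]
lip [376.5 291.5  44. ]
seat [461.4 363.2  37. ]
```

View pics/w2c.png

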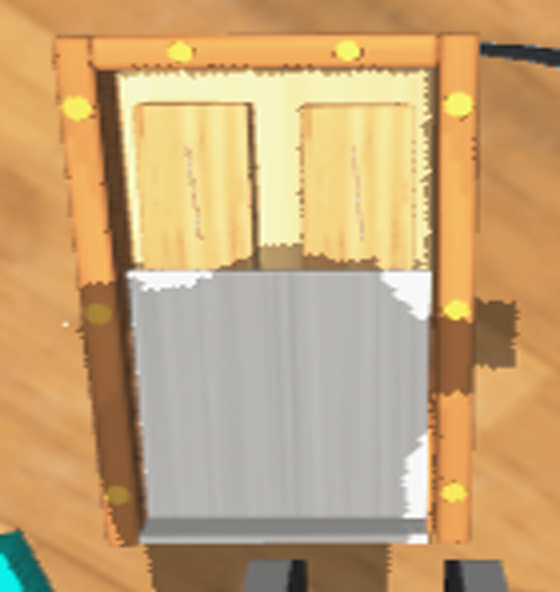

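```bash
python3 mv.py 356 273 150 0.706 356 273 60 0.706 356 273 38 0.706
```

```text
t 6.2 p [453.2 322.2 229.5] yaw 0.697 F [-0.  -0.7 -0.1] gap 0.203 q [-0.5   0.48 -0.23  1.7   0.13  0.98 -1.66]
[356.0, 273.0, 150.0, 0.706] [-0.1061 -0.0247  0.0795] [ 0.001  0.    -0.009]
[356.0, 273.0, 60.0, 0.706] [-0.1061 -0.0248  0.1695] [ 0.001  0.    -0.009]
[356.0, 273.0, 38.0, 0.706] [-0.1061 -0.0248  0.1915] [ 0.001  0.    -0.009]
```

```bash
python3 -m pendant '[[-0.6,[-0.106,-0.025,0.08],[0,0,-0.009]],[-0.6,[-0.106,-0.025,0.08],[0,0,-0.009]],[-0.6,[-0.106,-0.025,0.08],[0,0,-0.009]],[-0.6,[-0.106,-0.025,0.08],[0,0,-0.009]],[-0.6,[-0.106,-0.025,0.17],[0,0,-0.009]],[-0.6,[-0.106,-0.025,0.17],[0,0,-0.009]],[-0.6,[-0.106,-0.025,0.17],[0,0,-0.009]],[-0.6,[-0.106,-0.025,0.17],[0,0,-0.009]],[-0.6,[-0.106,-0.025,0.17],[0,0,-0.009]]]'; python3 mv.py 356 273 38 0.706;  python3 - <<'E'
from h import *
c=cam("wrist")
cv2.imwrite("pics/w3.png",c["color"][:,:,::-1])
st=np.array([437,342]);u=np.array([np.cos(.706),np.sin(.706)]);v=np.array([-u[1],u[0]])
for p,z in [((255,250),0)]: pass
E
```

```text
time_s: 6.95
ee_pos: [355.9, 275.2, 60.3]
orientation: [[0.76, 0.65, 0.001], [0.65, -0.76, 0.001], [0.001, 0.0, -1.0]]
force: [-0.6, -0.9, 1.1]
finger_gap: 0.198
t 6.95 p [355.9 275.2  60.3] yaw 0.708 F [-0.6 -0.9  1.1] gap 0.198 q [-0.6   0.6  -0.16  2.16  0.23  0.4  -1.81]
[356.0, 273.0, 38.0, 0.706] [-0.0014  0.0017  0.0223] [ 0.    -0.001  0.002]
```

View pics/w3.png

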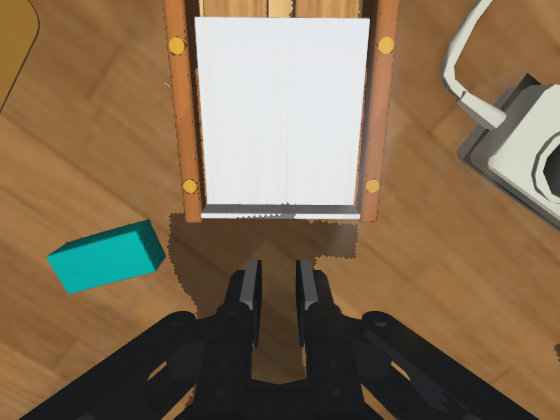

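The view shows the fingers centred at column 279 behind the lip, which runs from (205,215) to (360,215). There is clear space between them. I'll go down and push gently.

```bash
python3 -m pendant '[[-0.6,[0,0,0.011],[0,0,0]],[-0.6,[0,0,0.022],[0,0,0]],[-0.6,[0,0,0.022],[0,0,0]],[-0.6,[0.008,0,0.022],[0,0,0]],[-0.6,[0.014,0,0.022],[0,0,0]],[-0.6,[0.02,0,0.022],[0,0,0]],[-0.6,[0.026,0,0.022],[0,0,0]],[-0.6,[0.032,0,0.022],[0,0,0]],[-0.6,[0.038,0,0.022],[0,0,0]],[-0.6,[0.044,0,0.022],[0,0,0]]]'; python3 - <<'E'
from h import *
c=cam("wrist")
cv2.imwrite("pics/w4.png",c["color"][:,:,::-1])
E
python3 mv.py 416 324 38 .706
```

```text
time_s: 7.83
ee_pos: [389.0, 304.0, 37.4]
orientation: [[0.759, 0.651, -0.0], [0.651, -0.759, -0.0], [-0.0, -0.0, -1.0]]
force: [-0.6, -0.9, 0.9]
finger_gap: 0.202
t 7.8833 p [390.4 305.2  37.5] yaw 0.709 F [ 0.5  0.7 -0.1] gap 0.203 q [-0.6   0.68 -0.15  2.05  0.24  0.43 -1.8 ]
[416.0, 324.0, 38.0, 0.706] [ 0.0317  0.0024 -0.0004] [-0.    -0.003  0.003]
```

View pics/w4.png

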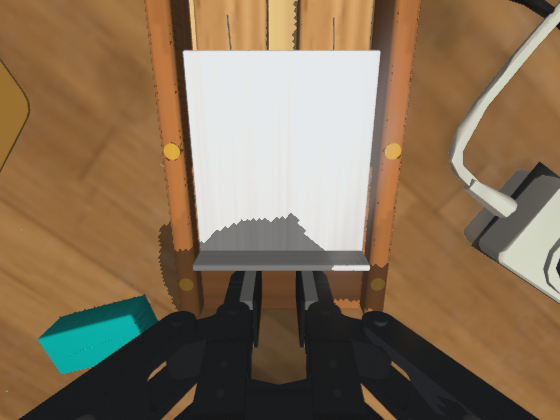

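```bash
python3 -m pendant '[[-0.6,[0.005,0.0005,0],[0,0,0]],[-0.6,[0.01,0.001,0],[0,0,0]],[-0.6,[0.015,0.001,0],[0,0,0]],[-0.6,[0.02,0.001,0],[0,0,0]],[-0.6,[0.024,0.001,0],[0,0,0]],[-0.6,[0.026,0.001,0],[0,0,0]],[-0.6,[0.026,0.001,0],[0,0,0]]]'; python3 - <<'E'
from h import *
c=cam("wrist")
cv2.imwrite("pics/w5.png",c["color"][:,:,::-1])
E
python3 mv.py 416 324 38 .706
```

```text
time_s: 8.47
ee_pos: [409.7, 320.4, 37.4]
orientation: [[0.759, 0.651, 0.001], [0.651, -0.759, 0.001], [0.001, -0.0, -1.0]]
force: [-0.4, 0.2, 0.2]
finger_gap: 0.201
t 8.5167 p [409.3 320.1  37.4] yaw 0.709 F [-0.4 -0.5 -0.1] gap 0.202 q [-0.6   0.7  -0.16  1.98  0.23  0.47 -1.79]
[416.0, 324.0, 38.0, 0.706] [ 0.0076  0.0014 -0.0006] [-0.    -0.001  0.003]
```

View pics/w5.png

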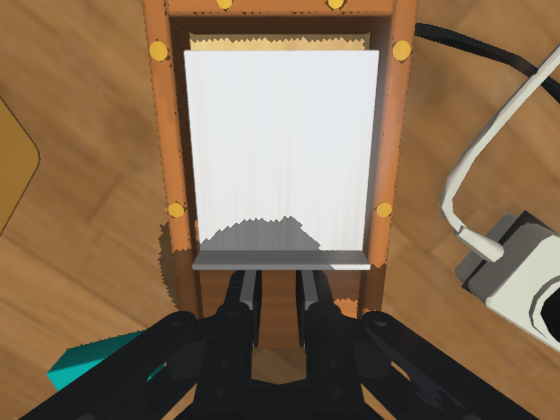

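```bash
python3 -m pendant '[[-0.6,[0.003,0,0],[0,0,0]],[-0.6,[0.006,0,0],[0,0,0]],[-0.6,[0.008,0,0],[0,0,0]],[-0.6,[0.009,0,0],[0,0,0]],[-0.6,[0.009,0,0],[0,0,0]]]'; python3 - <<'E'
from h import *
c=cam("wrist")
cv2.imwrite("pics/w6.png",c["color"][:,:,::-1])
E
python3 mv.py 416 324 38 .706
```

```text
time_s: 8.93
ee_pos: [416.1, 326.0, 37.4]
orientation: [[0.759, 0.651, 0.0], [0.651, -0.759, 0.001], [0.001, -0.0, -1.0]]
force: [0.3, 1.0, -0.2]
finger_gap: 0.195
t 8.9833 p [416.  325.8  37.4] yaw 0.709 F [0.1 0.5 0.3] gap 0.198 q [-0.6   0.71 -0.17  1.96  0.23  0.49 -1.79]
[416.0, 324.0, 38.0, 0.706] [-0.0012  0.0014 -0.0006] [-0.    -0.     0.003]
```

View pics/w6.png

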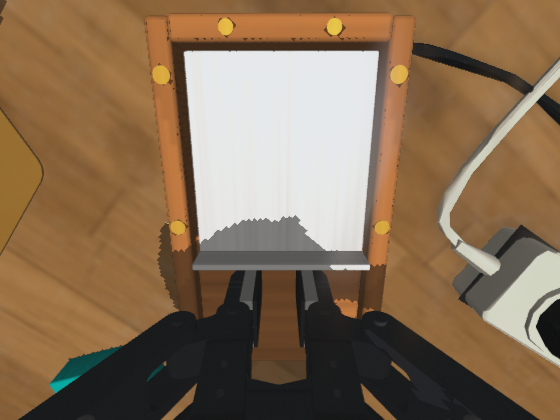

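Only a small dark strip remains between the sheet's front edge (row 51) and the stop (row 42). I'll creep forward and watch the force.

```bash
python3 -m pendant '[[-0.6,[0.001,0,0],[0,0,0]],[-0.6,[0.002,0,0],[0,0,0]],[-0.6,[0.003,0,0],[0,0,0]],[-0.6,[0.003,0,0],[0,0,0]]]'; python3 -m pendant '[[-0.6,[0.001,0,0],[0,0,0]],[-0.6,[0.0015,0,0],[0,0,0]],[-0.6,[0.0015,0,0],[0,0,0]]]';  python3 - <<'E'
from h import *
c=cam("wrist")
cv2.imwrite("pics/w7.png",c["color"][:,:,::-1])
E
```

```text
time_s: 9.32
ee_pos: [417.3, 326.9, 37.2]
orientation: [[0.759, 0.651, -0.002], [0.651, -0.759, -0.002], [-0.002, 0.0, -1.0]]
force: [-0.9, -2.0, 1.9]
finger_gap: 0.206
time_s: 9.57
ee_pos: [417.4, 326.9, 37.1]
orientation: [[0.759, 0.651, -0.004], [0.651, -0.759, -0.004], [-0.005, 0.0, -1.0]]
force: [-3.6, -3.4, 4.7]
finger_gap: 0.199
```

View pics/w7.png

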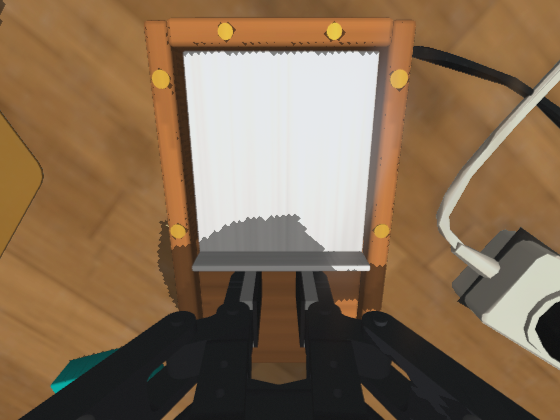

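Force on the sheet is about 5 N and the position has stalled, with no gap at the stop, so the sheet is home. I'll back off, rise, and go to look at the block.

```bash
python3 mv.py 437 57 231 1.288; python3 -m pendant '[[-0.6,[-0.01,0,0],[0,0,0]],[-0.6,[-0.02,0,0],[0,0,0]],[-0.6,[-0.02,0,-0.04],[0,0,0]],[-0.6,[-0.02,0,-0.08],[0,0,0]],[-0.6,[-0.02,0,-0.12],[0,0,0]],[-0.6,[-0.02,0,-0.16],[0,0,0]],[-0.6,[-0.02,0,-0.19],[0,0,0]]]';python3 mv.py 437 57 231 1.288;  python3 - <<'E'
from h import *
c=cam("wrist")
cv2.imwrite("pics/w8.png",c["color"][:,:,::-1])
E
```

```text
t 9.6167 p [417.4 326.9  37.1] yaw 0.709 F [-4.1 -3.1  3.9] gap 0.2 q [-0.6   0.72 -0.17  1.95  0.23  0.5  -1.79]
[437.0, 57.0, 231.0, 1.288] [-0.1618  0.2177 -0.193 ] [-0.001  0.005 -0.579]
time_s: 10.2
ee_pos: [405.6, 317.0, 231.3]
orientation: [[0.759, 0.651, 0.006], [0.651, -0.759, 0.005], [0.007, -0.0, -1.0]]
force: [1.0, 1.6, -0.5]
finger_gap: 0.2
t 10.2 p [405.6 317.  231.3] yaw 0.709 F [ 1.   1.6 -0.5] gap 0.2 q [-0.52  0.41 -0.26  1.81  0.13  0.93 -1.7 ]
[437.0, 57.0, 231.0, 1.288] [-0.1454  0.2179 -0.0008] [ 0.002 -0.007 -0.579]
```

View pics/w8.png

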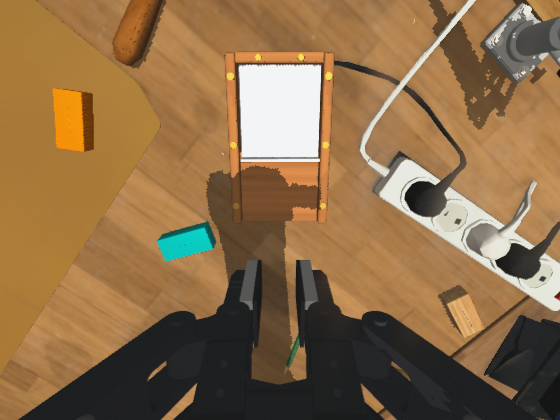

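The sheet sits home: its front edge is against the stop at row 65 and the lip is at row 159. I'll go to the block now, opening the jaws about 50 mm on the way.

```bash
python3 -m pendant '[[0.2,[-0.145,0.218,0],[0,0,-0.579]],[0.2,[-0.145,0.218,0],[0,0,-0.579]],[0.2,[-0.145,0.218,0],[0,0,-0.579]],[0.2,[-0.145,0.218,0],[0,0,-0.579]],[0.2,[-0.145,0.218,0],[0,0,-0.579]],[0.2,[-0.145,0.218,0],[0,0,-0.579]],[0.2,[-0.145,0.218,0],[0,0,-0.579]],[0.2,[-0.145,0.218,0],[0,0,-0.579]],[0.2,[-0.145,0.218,0],[0,0,-0.579]]]'; python3 -m pendant '[[0.2,[0,0,0],[0,0,0]]]'; python3 - <<'E'
from fit import *
c=cam("wrist")
cv2.imwrite("pics/w9.png",c["color"][:,:,::-1])
print("bc",[(np.round(d["pixel"],1),round(d["p"],2),back(c,d["pixel"],11).round(1)) for d in pinpoint("wrist","block_center")[:3]])
r=regions_of("wrist","block")
print([(np.round(d["extent"]),round(d["p"],2),int(d["pixels"].sum())) for d in r[:3]])
if r:
    m=r[0]["pixels"].astype(np.float32)
    print(fitmasks([(c,m)],[425,16,-.28],30,62,0,22))
np.save("w9.npy",np.array([c,r],dtype=object),allow_pickle=True)
E
```

```text
time_s: 11.0
ee_pos: [436.9, 54.4, 227.4]
orientation: [[0.283, 0.959, 0.002], [0.959, -0.283, 0.001], [0.001, 0.002, -1.0]]
force: [0.1, 0.4, -0.4]
finger_gap: 0.598
time_s: 11.08
ee_pos: [436.4, 56.8, 227.5]
orientation: [[0.278, 0.961, 0.002], [0.961, -0.278, 0.001], [0.002, 0.001, -1.0]]
force: [-0.1, 0.5, -0.4]
finger_gap: 0.603
bc [(array([280.6, 214.4]), 0.59, array([426.8,  13.6,  11. ]))]
[(array([269., 188., 294., 239.]), 0.75, 1401)]
(array([ 4.27067324e+02,  1.46991436e+01, -3.28409724e-01]), np.float64(0.049847304821014404))
```

View pics/w9.png

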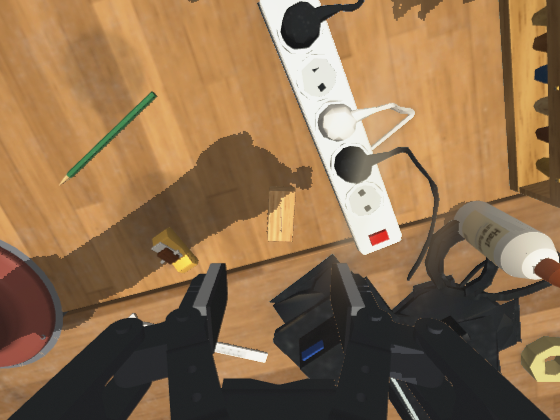

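```bash
python3 - <<'E'
from fit import *
c,r=np.load("w9.npy",allow_pickle=True)
S=7;x0,y0=235,170
im=cv2.resize(c["color"][y0:y0+80,x0:x0+95,::-1],None,fx=S,fy=S,interpolation=cv2.INTER_CUBIC)
for p,col in [((427,14.5,-.30),(255,0,0))]:
    q=(proj(c,boxc(p,30,62,0,22))-[x0,y0]+.5)*S
    cv2.polylines(im,[cv2.convexHull(q.astype(np.int32))],True,col,1)
    q=(proj(c,boxc(p,30,62,22,22))-[x0,y0]+.5)*S
    cv2.polylines(im,[cv2.convexHull(q.astype(np.int32))],True,(0,255,0),1)
cv2.imwrite("pics/w9c.png",im)
E
python3 mv.py 427 14.5 80 1.27 427 14.5 2 1.27
```

```text
t 11.2333 p [436.   57.5 227.4] yaw 1.291 F [-0.4  0.3  0.7] gap 0.599 q [ 0.09  0.32 -0.36  2.    0.14  0.85 -0.62]
[427.0, 14.5, 80.0, 1.27] [-0.0439  0.0032  0.1474] [ 0.    -0.001  0.021]
[427.0, 14.5, 2.0, 1.27] [-0.044   0.0031  0.2254] [ 0.    -0.001  0.021]
```

View pics/w9c.png

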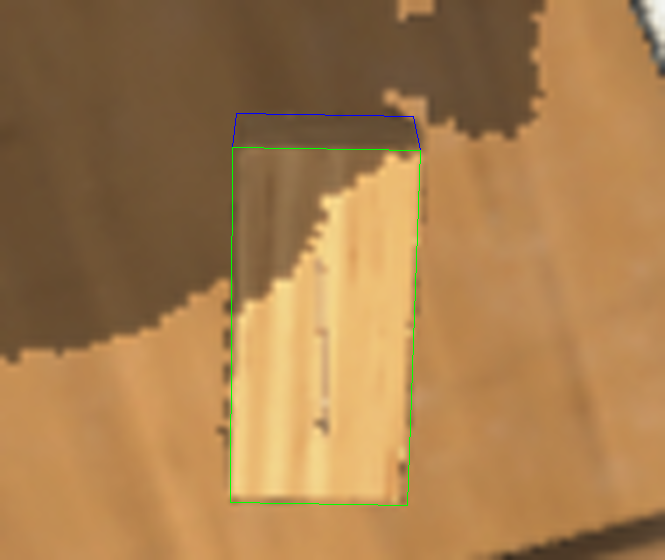

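The enlarged crop confirms it. This is the plain maple block, 30x62 mm in outline, and the fitted box sits on its edges at (427,14.5), yaw -0.30. Going down to hover above it.

```bash
python3 -m pendant '[[0.2,[-0.044,0.003,0.147],[0,0,0.021]],[0.2,[-0.044,0.003,0.147],[0,0,0.021]],[0.2,[-0.044,0.003,0.147],[0,0,0.021]],[0.2,[-0.044,0.003,0.147],[0,0,0.021]],[0.2,[-0.044,0.003,0.187],[0,0,0.021]],[0.2,[-0.044,0.003,0.187],[0,0,0.021]],[0.2,[-0.044,0.003,0.187],[0,0,0.021]],[0.2,[-0.044,0.003,0.187],[0,0,0.021]]]'; python3 mv.py 427 14.5 2 1.27; python3 - <<'E'
from fit import *
c=cam("wrist")
cv2.imwrite("pics/w10.png",c["color"][:,:,::-1])
E
```

```text
time_s: 11.9
ee_pos: [427.7, 13.9, 41.8]
orientation: [[0.297, 0.955, 0.003], [0.955, -0.297, 0.001], [0.002, 0.002, -1.0]]
force: [0.2, 0.5, 0.9]
finger_gap: 0.599
t 11.9 p [427.7  13.9  41.8] yaw 1.269 F [0.2 0.5 0.9] gap 0.599 q [ 0.04  0.62 -0.18  2.23  0.34  0.31 -0.73]
[427.0, 14.5, 2.0, 1.27] [ 0.0003 -0.0009  0.0398] [ 0.002 -0.002 -0.001]
```

View pics/w10.png

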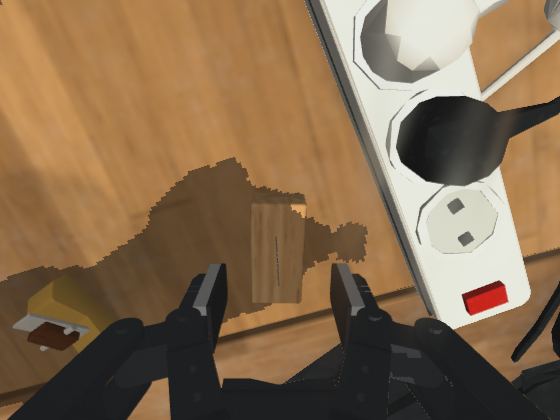

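The block at (277,250) sits centred between the jaws, with the power strip well clear on the right. Descending and gripping.

```bash
python3 -m pendant '[[0.2,[0,-0.001,0.02],[0,0,0]],[0.2,[0,-0.001,0.034],[0,0,0]],[0.2,[0,-0.001,0.039],[0,0,0]],[0.2,[0,-0.001,0.039],[0,0,0]],[-0.6,[0,-0.001,0.039],[0,0,0]],[-0.6,[0,-0.001,0.039],[0,0,0]],[-0.6,[0,-0.001,0.039],[0,0,0]],[-0.6,[0,-0.001,0.039],[0,0,0]],[-0.6,[0,-0.001,0.039],[0,0,0]]]' 30; python3 - <<'E'
from fit import *
c=cam("wrist")
cv2.imwrite("pics/w11.png",c["color"][:,:,::-1])
E
```

```text
time_s: 12.7
ee_pos: [426.7, 13.1, 3.1]
orientation: [[0.3, 0.954, 0.004], [0.954, -0.3, 0.0], [0.002, 0.003, -1.0]]
force: [0.2, 1.2, 7.1]
finger_gap: 0.354
```

View pics/w11.png

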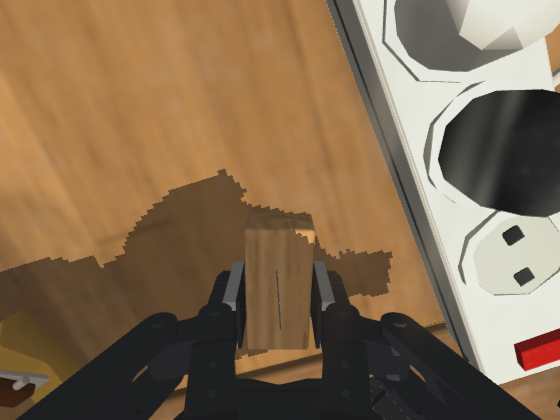

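```bash
python3 -m pendant '[[-0.6,[0,0,-0.02],[0,0,0]],[-0.6,[0,0,-0.05],[0,0,0]],[-0.6,[0,0,-0.09],[0,0,0]],[-0.6,[0,0,-0.13],[0,0,0]],[-0.6,[0,0,-0.15],[0,0,0]],[-0.6,[0,0,-0.15],[0,0,0]]]'; python3 mv.py 461 363 150 .706; python3 - <<'E'
from fit import *
c=cam("wrist")
cv2.imwrite("pics/w12.png",c["color"][:,:,::-1])
E
```

```text
time_s: 13.25
ee_pos: [428.6, 13.1, 156.6]
orientation: [[0.3, 0.954, 0.012], [0.954, -0.3, 0.0], [0.004, 0.011, -1.0]]
force: [0.5, 0.6, -0.5]
finger_gap: 0.35
t 13.25 p [428.6  13.1 156.6] yaw 1.266 F [ 0.5  0.6 -0.5] gap 0.35 q [ 0.17  0.4  -0.34  2.13  0.23  0.63 -0.63]
[461.0, 363.0, 150.0, 0.706] [ 0.3435 -0.0741  0.007 ] [ 0.01  -0.007  0.56 ]
```

View pics/w12.png

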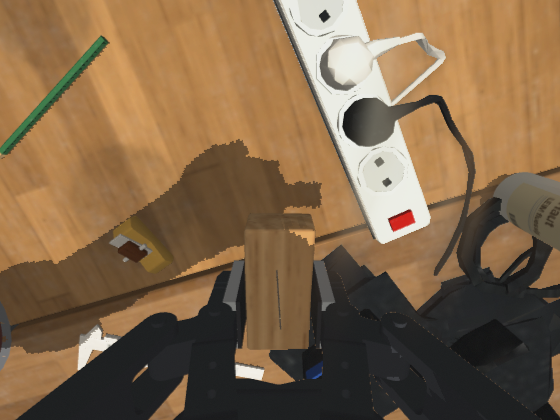

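The block is held square in the jaws at (280,285) and has not slipped. Carrying it over to the stand.

```bash
python3 -m pendant '[[-0.6,[0.344,-0.074,0.007],[0,0,0.56]],[-0.6,[0.344,-0.074,0.007],[0,0,0.56]],[-0.6,[0.344,-0.074,0.007],[0,0,0.56]],[-0.6,[0.344,-0.074,0.007],[0,0,0.56]],[-0.6,[0.344,-0.074,0.007],[0,0,0.56]],[-0.6,[0.344,-0.074,0.007],[0,0,0.56]],[-0.6,[0.344,-0.074,0.007],[0,0,0.56]],[-0.6,[0.344,-0.074,0.007],[0,0,0.56]],[-0.6,[0.344,-0.074,0.007],[0,0,0.56]],[-0.6,[0.344,-0.074,0.007],[0,0,0.56]],[-0.6,[0.344,-0.074,0.007],[0,0,0.56]]]'; python3 mv.py 461 363 150 .706; python3 - <<'E'
from fit import *
c=cam("wrist")
cv2.imwrite("pics/w13.png",c["color"][:,:,::-1])
np.save("w13.npy",np.array([c],dtype=object),allow_pickle=True)
E
```

```text
time_s: 14.22
ee_pos: [456.2, 364.1, 142.6]
orientation: [[0.758, 0.652, -0.003], [0.652, -0.758, -0.002], [-0.003, -0.0, -1.0]]
force: [-0.3, -1.4, -0.5]
finger_gap: 0.348
t 14.2167 p [456.2 364.1 142.6] yaw 0.71 F [-0.3 -1.4 -0.5] gap 0.348 q [-0.62  0.62 -0.15  1.72  0.12  0.82 -1.68]
[461.0, 363.0, 150.0, 0.706] [ 0.0029  0.0039 -0.0074] [-0.     0.003  0.004]
```

View pics/w13.png

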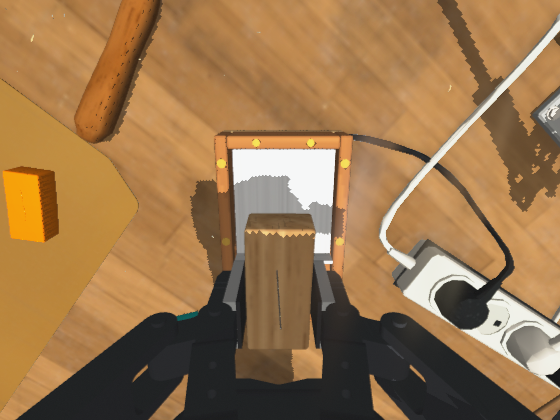

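```bash
python3 - <<'E'
from fit import *
c=np.load("w13.npy",allow_pickle=True)[0]
P=np.array([back(c,p,z)[:2] for p,z in [((217,133),46),((351.5,134),46)]]);print(P.round(1),np.linalg.norm(P[0]-P[1]))
d=P[0]-P[1]; yaw=np.arctan2(d[1],d[0])-np.pi/2; u=np.array([np.cos(.706),np.sin(.706)])
print("yaw",yaw,"ctr",P.mean(0)-86*u,"seat",P.mean(0)-54.5*u)
E
python3 mv.py 461 362.5 90 .706 461 362.5 42 .706
```

```text
[[473.3 437.2]
 [536.2 362.9]] 97.38765410034583
yaw 0.7027727240166768 ctr [439.2969103  344.26992708] seat [463.26724913 364.70697326]
t 14.2667 p [457.  361.9 142.8] yaw 0.707 F [-0.7  0.1 -0.8] gap 0.348 q [-0.61  0.61 -0.15  1.72  0.12  0.82 -1.68]
[461.0, 362.5, 90.0, 0.706] [0.0036 0.0021 0.0528] [0.001 0.004 0.001]
[461.0, 362.5, 42.0, 0.706] [0.0038 0.002  0.1008] [0.001 0.004 0.001]
```

```bash
python3 -m pendant '[[-0.6,[0.004,0.002,0.03],[0,0.003,0]],[-0.6,[0.004,0.002,0.06],[0,0.003,0]],[-0.6,[0.004,0.002,0.08],[0,0.003,0]],[-0.6,[0.004,0.002,0.09],[0,0.003,0]],[-0.6,[0.004,0.002,0.09],[0,0.003,0]]]'; python3 mv.py 461.5 363 41 .706; python3 - <<'E'
from fit import *
c=cam("wrist")
cv2.imwrite("pics/w14.png",c["color"][:,:,::-1])
E
```

```text
time_s: 14.68
ee_pos: [461.1, 360.9, 51.8]
orientation: [[0.762, 0.648, -0.002], [0.648, -0.762, -0.003], [-0.004, 0.001, -1.0]]
force: [0.3, 0.9, 0.5]
finger_gap: 0.348
t 14.6833 p [461.1 360.9  51.8] yaw 0.705 F [0.3 0.9 0.5] gap 0.348 q [-0.62  0.74 -0.12  1.78  0.15  0.63 -1.7 ]
[461.5, 363.0, 41.0, 0.706] [ 0.0017 -0.0014  0.0108] [ 0.001  0.004 -0.001]
```

View pics/w14.png

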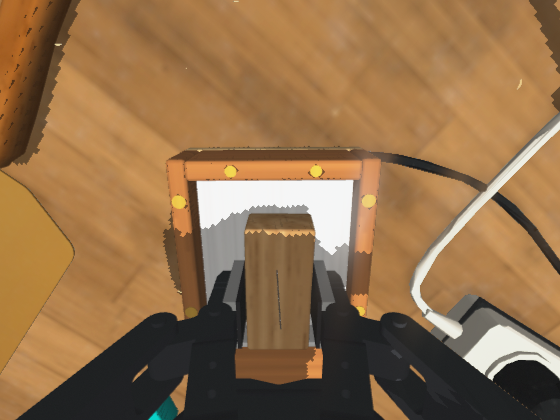

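The block is centred on the sheet to within about 2 mm across: block at column 280, bay centre near column 277. I'll correct slightly, lower it, and check the force before releasing.

```bash
python3 -m pendant '[[-0.6,[0.001,-0.0015,0.004],[0,0.004,0]],[-0.6,[0.001,-0.0015,0.008],[0,0.004,0]],[-0.6,[0.001,-0.0015,0.0105],[0,0.004,0]],[-0.6,[0.001,-0.0015,0.0105],[0,0.004,0]]]'; python3 mv.py 461.5 363 41 .706
```

```text
time_s: 15.07
ee_pos: [462.0, 366.2, 44.1]
orientation: [[0.76, 0.65, 0.006], [0.649, -0.76, 0.005], [0.007, 0.0, -1.0]]
force: [0.1, 0.3, 0.3]
finger_gap: 0.346
t 15.0667 p [462.  366.2  44.1] yaw 0.707 F [0.1 0.3 0.3] gap 0.346 q [-0.63  0.76 -0.12  1.78  0.15  0.6  -1.71]
[461.5, 363.0, 41.0, 0.706] [-0.0025  0.0021  0.0031] [-0.    -0.007  0.001]
```

```bash
python3 -m pendant '[[-0.6,[-0.002,0.001,0.001],[0,-0.005,0]],[-0.6,[-0.002,0.001,0.002],[0,-0.005,0]],[-0.6,[-0.002,0.001,0.003],[0,-0.005,0]],[-0.6,[-0.002,0.001,0.003],[0,-0.005,0]]]'; python3 mv.py 461.5 363 41 .706
```

```text
time_s: 15.4
ee_pos: [461.1, 364.0, 40.8]
orientation: [[0.76, 0.649, 0.001], [0.649, -0.76, 0.001], [0.002, -0.0, -1.0]]
force: [0.2, 0.6, 0.9]
finger_gap: 0.346
t 15.4 p [461.1 364.   40.8] yaw 0.707 F [0.2 0.6 0.9] gap 0.346 q [-0.63  0.76 -0.12  1.79  0.15  0.6  -1.71]
[461.5, 363.0, 41.0, 0.706] [-0.0004  0.001  -0.0002] [-0.    -0.002  0.001]
```

```bash
python3 -m pendant '[[-0.6,[0,0,0.0006],[0,0,0]],[-0.6,[0,0,0.001],[0,0,0]],[-0.6,[0,0,0.001],[0,0,0]]]'; python3 -m pendant '[[-0.15,[0,0,0],[0,0,0]],[-0.1,[0,0,0],[0,0,0]],[-0.05,[0,0,0],[0,0,0]],[-0.02,[0,0,0],[0,0,0]]]'; python3 - <<'E'
from fit import *
c=cam("wrist")
cv2.imwrite("pics/w15.png",c["color"][:,:,::-1])
E
```

```text
time_s: 15.65
ee_pos: [461.3, 364.2, 39.9]
orientation: [[0.76, 0.649, 0.002], [0.649, -0.76, 0.001], [0.002, -0.0, -1.0]]
force: [0.5, 0.7, 1.0]
finger_gap: 0.349
time_s: 15.98
ee_pos: [461.2, 364.1, 39.9]
orientation: [[0.76, 0.649, 0.002], [0.649, -0.76, 0.001], [0.002, -0.0, -1.0]]
force: [-0.2, 0.5, -0.4]
finger_gap: 0.493
```

View pics/w15.png

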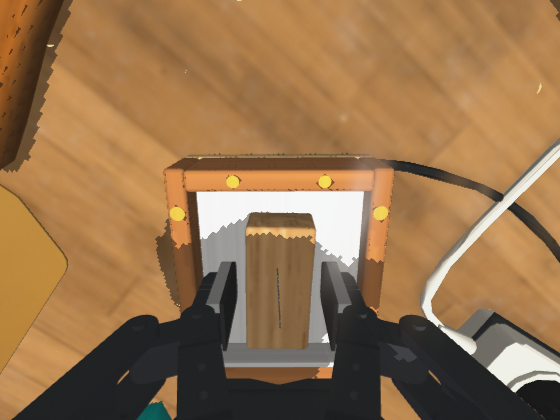

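Released. The block lies on the sheet between the open jaws at (280,285), with the lip behind it at row 352 and the sheet against the stop. I'll withdraw straight up and check.

```bash
python3 -m pendant '[[-0.02,[0,0,-0.01],[0,0,0]],[-0.02,[0,0,-0.03],[0,0,0]],[-0.02,[0,0,-0.06],[0,0,0]],[-0.02,[0,0,-0.1],[0,0,0]],[-0.02,[0,0,-0.14],[0,0,0]],[-0.02,[0,0,-0.17],[0,0,0]],[-0.02,[-0.01,0,-0.19],[0,0,0]],[-0.02,[-0.01,0,-0.19],[0,0,0]]]'; python3 - <<'E'
from fit import *
c=cam("wrist")
im=c["color"][:,:,::-1].copy()
P0=(438.2,343.3,.706); u=np.array([np.cos(.706),np.sin(.706)])
for n,z in [("sheet",34),("sheet_lip",44),("block_center",48),("block",37),("stand",0)]:
    for d in pinpoint("wrist",n)[:2]:
        w=back(c,d["pixel"],z)[:2]-np.array(P0[:2]); print(n,round(d["p"],2),"in stand",round(float(w@u),1),round(float(w@[-u[1],u[0]]),1))
r=regions_of("wrist","block")
for d in r[:2]: print(d["extent"],d["p"])
best=r[0]["pixels"].astype(np.float32) if r else None
if r:
    p,f=fitmasks([(c,best)],[462,364,.706-np.pi/2],30,62,37,59); w=p[:2]-np.array(P0[:2]); print("block fit",p,f,"in seat",w@u-31.5,w@[-u[1],u[0]],"yaw err",p[2]-.706+np.pi/2)
cv2.imwrite("pics/w16.png",im); cv2.imwrite("pics/top16.png",cv2.resize(cam("top")["color"][185:285,130:310,::-1],None,fx=4,fy=4,interpolation=cv2.INTER_CUBIC)); print(manip.get_obs()["time_s"])
E
```

```text
time_s: 16.7
ee_pos: [454.5, 358.6, 236.1]
orientation: [[0.76, 0.649, 0.009], [0.649, -0.76, 0.008], [0.012, 0.0, -1.0]]
force: [-0.0, -0.5, -0.1]
finger_gap: 0.49
block 0.57 in stand 33.5 2.3
[263.5, 143.8, 296.0, 207.6] 0.57
block fit [462.7565681  365.24489345  -0.90040439] 0.06533211469650269 in seat 1.4243828173101178 0.7670734932617251 yaw err -0.03560806001359618
17.1
```

View pics/w16.png

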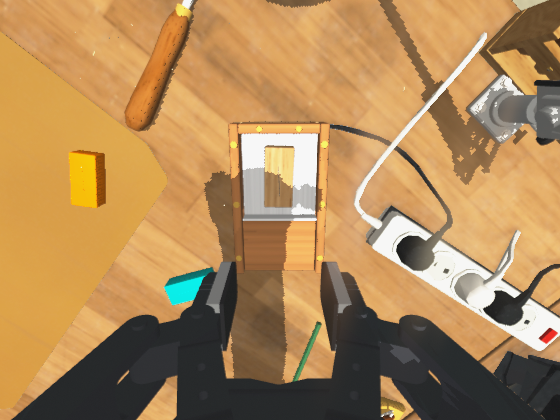

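View pics/top16.png

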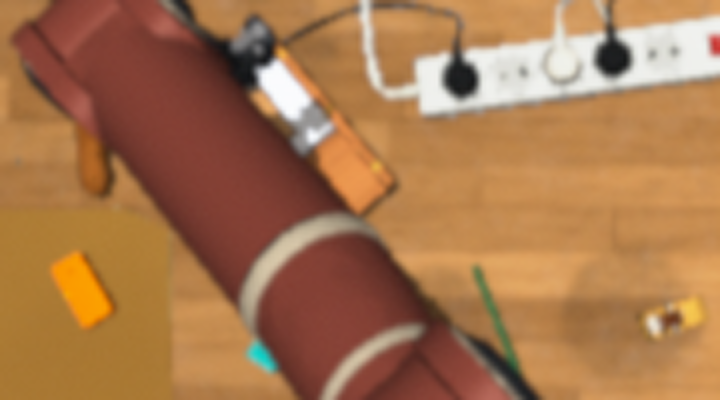

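```bash
python3 - <<'E'
from fit import *
c=cam("wrist")
cv2.imwrite("pics/w17.png",cv2.resize(c["color"][115:280,220:340,::-1],None,fx=3.6,fy=3.6,interpolation=cv2.INTER_CUBIC))
u=np.array([np.cos(.706),np.sin(.706)])
st=np.array([438.2,343.3])
for r in (214,217,220): print(r,"lip row -> stand x",round(float((back(c,(279,r),52)[:2]-st)@u),1))
for r in (133,135): print(r,"front row -> stand x",round(float((back(c,(279,r),37)[:2]-st)@u),1))
E
```

```text
214 lip row -> stand x -9.8
217 lip row -> stand x -13.2
220 lip row -> stand x -16.6
133 front row -> stand x 71.9
135 front row -> stand x 69.9
```

View pics/w17.png

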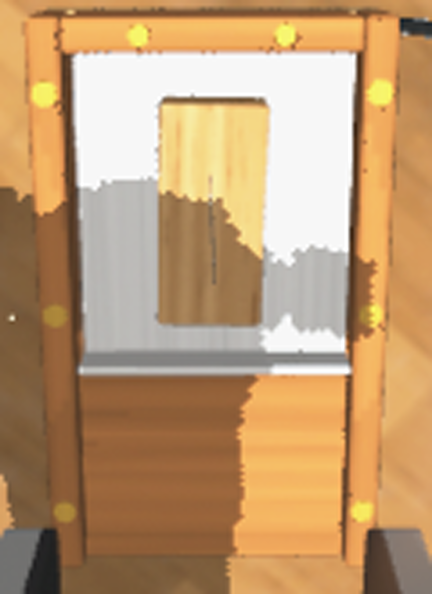

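The crop shows no gap between the sheet's front edge and the stop. The lip's outer face reads stand x of about -15.5 mm, against -16 when home. The block lies flat and lengthwise, about 1.5 mm from the seat point. Handing in.

```bash
python3 - <<'E'
from rig import manip
print(manip.finish_job()); 
E
```

```text
the job is handed in; nothing more can be done
None
```

I pushed the separator sheet by its lip, with nearly closed fingers, until it stalled against the back stop at about 5 N. I then gripped the plain maple block across its 30 mm width and laid it lengthwise on the sheet. After that I let go, lifted clear and handed the job in at about 17 s of the 56 s allowed.

**Last checks (wrist camera):**
- **Sheet:** no visible gap at the stop. The lip's outer face measured about -15.5 mm along the stand, against -16 mm expected. A second estimate, from the sheet's front edge, read only 70–72 mm against 76 mm. I put that down to a rough pixel row and went by the lip and the stall.
- **Block:** flat, about 1.4 mm along and 0.8 mm across from the seat point, with a yaw error of about 0.04 rad.
- **Robot:** touching nothing at the end.
- **Bystanders:** no move took the arm against them, though I did not re-measure their positions.

**Not confirmed:**
- The networks did not find the sheet or the stand in the final wrist image, so the sheet check is my own reading of the picture.
- The arm hid most of the stand in the final top view.
- The lower blocks are covered by the sheet, so I could not see whether they moved. The push met almost no resistance until the stop.

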